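# Unlatch and open the refill-bay gate on the coffee counter

## Robot

A 6-joint arm with a two-finger parallel gripper is mounted at the origin on the work surface. World frame = base frame: x ahead of the robot, y to its left, z up, the work surface at z = 0. Lengths are in m, angles in degrees, forces in N, time in s.
With the tool pointing down it reaches from about 0.3 to 0.75 m from the base axis. Payload 8.5 kg.
Tool frame: the origin (TCP) lies on the centre line of the jaws, within the pads' length; the fingertips stand 14 mm ahead of it and the grasp point (between the pads) lies 5 mm behind it; z points along the fingers, x is the direction in which the jaws open and shut, and the axes are right-handed (so a half turn about z gives the same grasp; the last joint's range is limited). The gripper opens to 85 mm and grips with 20 to 120 N. Pads are 22 mm wide; open, the fingers measure 114 mm over their backs; the gripper's body (76 mm by 85 mm) begins 54 mm behind the grasp point. The pads swing forward as they close: fully open they stand 13 mm farther back than shut.
Start: joints at [-85.159, 21.807, 74.336, -0, 83.858, -12.336], TCP at [0.162, -0.525, 0.245] pointing down, gripper open.
Joint ranges: [-178.18, 178.18], [-50.72, 133.34], [12.68, 142.11], [-81.47, 261.47], [9.98, 163.14], [-165.26, 165.26]. Speed limits (degrees/s): [136.94, 136.94, 180, 180, 180, 180].

## Interface

Orientations are given as a 3x3 rotation matrix whose columns are the frame's x, y, z axes.
In Python, from rig import * gives the robot as it stands.
- The arm moves only by the shell command python3 -m crank 'ROWS' [FORCE]. ROWS is JSON, one flat list of numbers, 7 for each row, row after row: the turn, a rotation vector about the world's x, y, z in rad, then the shift along the world's x, y, z in m, then the opening in per cent of the stroke, from 0 (shut) to 100 (fully open). A call has 1 to 20 rows; each row shifts and turns the commanded pose from where the row before left it; what a row does not reach is not made up. A row lasts 1/10 s, in which the tool goes at most 50 mm and 8.59 degrees, less where a joint would pass 70% of its speed; a pose out of reach is approached as far as the arm can. A call is refused whole if a number of a shift passes 0.05 or a number of a turn 0.15, either way. A call with a gripper value outside its range is refused whole. The fingers move at their own pace and stop on an object; FORCE is the grip in N (left out, the last holds). Time passes only in rows, so rows that do not move let the fingers close. It gives the time, the measured TCP pose, the force and the opening at its end, in the units of the state.
- observe(): the state, without advancing time (a new reading comes with each control period).
- get_image(name): name is "scene" or "top" or "wrist"; returns a dict with "frame" (420x560x3 uint8, red, green, blue), "fov_y" (degrees; the focal length in pixels is half the picture's height over the tangent of half this angle, whatever the lens; pixels are square), "cx", "cy" (the principal point, pixels), "world_to_cam" (4x4, takes a point from world to camera coordinates). Camera axes: x right, y up, looking along -z (the intrinsics and any distortion apply to the point x, -y, -z); pixel columns grow to the right and rows downward; lengths in m; the calibration is good to about 2 mm. A picture is of the moment at which its call begins. There is no depth.
- close_job(): hands the job in, once; it reports no verdict.
The state is a dict: "time_s": time; "q": joint angles; "qvel": joint speeds; "joint_efforts": joint torques, N m; "position": TCP position; "tool_rot": TCP orientation; "ft_force": force on the tool from outside, world axes, zero at the start; "wrist_torque": the same for the moment, N m; "grip_width": finger opening in m.
Only numpy, scipy, OpenCV 4.12 (cv2) and the standard library are available. Lean on these libraries where they do the work, as an engineer would, in place of code of your own. Each camera call takes 0.05 s, during which the arm holds its last target. There are 200 camera calls.

## Task

Open the low wooden gate in the steel guard rail so that the stock behind it can be reached: press the thumb lever down, gently, until the latch bar has risen clear out of its catch, keep it held there while you push the gate away from you, and swing it wide open to about a right angle. Do not force the latch against its catch or fling the gate, move the bar only by its lever, and leave the gate standing open with the bar dropped back level and the other things on the counter undisturbed.

Things in the scene. Friction and masses are not known exactly. Their poses are not given: they have to be found in the camera images.
- rail_frame: Fixed steel guard rail on the counter with a gate between two posts 24 mm square, 170 mm tall (ball tops to 183 mm). Origin: on the counter, middle of the gate opening, mid-thickness of the shut gate. x points through the opening into the bay, away from the robot; y along the rail to the hinge post (y = +148 mm); z up. Side rails 100 mm high run 87 mm beyond each post, then 130 mm back along +x.
- latch_post (a point): Top of the latch post, at y = -178 mm of rail_frame. On its side facing the gate sits the catch, a dark bracket: an upright lip behind the bar (its +x side) that stops the gate opening, and a rubber-faced strap above the bar. It was set by hand: its height varies by 20 mm and is not measured. It is light and bends if the bar is driven against it with over 12 N (16 N at the pad).
- gate_hinge (a point): Point on the gate's vertical hinge axis at counter height, 130 mm along +y from the rail_frame origin. Does not move when the gate swings.
- gate (a joint): Angle of the gate: 0 = shut, positive = swung into the bay (free end goes to rail_frame +x, counter-clockwise seen from above), stop at 1.65. Wooden board 252 mm wide, 12 mm thick, 14 to 155 mm above the counter, 0.4 to 0.65 kg. Its hinge has dry friction of 0.12 N m, so it stays where it is left. While latched it has about 0.005 rad of play, then bears on the catch.
- gate_edge (a point): Top corner of the gate's free edge, 257 mm from the hinge axis, 155 mm above the counter, mid-thickness. The gate's near face lies 6 mm in front of its mid-plane (towards -x when shut).
- thumb_lever (a joint): Angle of the rocker latch: 0 = at rest, bar level; grows as the pad is pressed down and the bar rises; up to 0.50 if free. Takes 1 to 2 N at the pad. The bar clears the catch's lip somewhere between 0.05 and 0.32; a further 0.02 to 0.07 on it meets the strap, felt as a firm stop: there it is always clear. Once the gate is 0.2 open the strap no longer limits it; a released lever falls back to 0.
- thumb_pad (a point): Centre of the top face of the thumb pad: flat steel plate 42 mm (out from the gate) x 30 mm (along it) x 6 mm, level, on the gate's near (robot) side; 133 mm above the counter at rest, 124 mm from the hinge axis along the gate, centre 25 mm in front of the gate's face, 66 mm from the lever's pivot. Moves with lever and gate. Free room above; the gate's top edge is 22 mm higher.
- latch_bar: Flat steel latch bar 90 mm long, 14 mm high, 8 mm thick, on the gate's near face, one piece with the thumb lever. Origin at their common pivot, 125 mm above the counter, 190 mm from the hinge axis; the bar runs 90 mm from there along its -y axis (away from the hinge) into the catch on the latch post, the thumb lever along +y.
- mug: White mug, 80 mm wide, 90 mm tall, standing in front of the rail near the latch post. Bystander; origin under its centre.
- spoon: Steel spoon 140 mm long lying in front of the gate. Bystander.
- stirrer_cup: Paper cup with wooden stirrers, 76 mm wide, 140 mm tall in all, in front of the rail near the hinge post. Bystander; origin under its centre.
- sugar_jar: Glass jar 76 mm wide, 110 mm tall, in the bay outside the gate's sweep. Bystander; origin under its centre.
- coffee_tin: Dark tin 80 mm wide, 120 mm tall, outside the side rail by the latch post. Bystander; origin under its centre.
- milk_jug: Steel jug 80 mm wide, 100 mm tall, beyond the side rail by the hinge post. Bystander; origin under its centre.
- bowl: Small blue bowl 70 mm wide, 40 mm tall, in the bay beside the latch post. Bystander; origin under its centre.

How it is judged:
By the outcome, as a careful person would: the job done as asked, in the order asked, and still so for the second after the job is handed in, with the robot touching nothing.
It also fails if it takes over 48 s, if anything falls off the work surface, if the arm or the gripper's body presses on something with over 40 N, if the wrist force passes 120 N, or if a joint passes its speed limit or range.

## Working session

There is one attempt and no reset: what is moved stays moved. The work goes in short steps, Python scripts to look and compute and a shell command to move; the robot and the scene stay as the last step left them, time stands still between calls to the robot, and variables do not carry over. Pictures are saved under pics/ and viewed, about 8 in all and at most 12, crops included, and the job is handed in when it is done.

```bash
mkdir -p pics && cat > h.py <<'E'
from rig import *
import numpy as np, cv2
def cam(n):
    d=get_image(n); return d
def ray(d,u,v):
    h=d["frame"].shape[0]; f=h/2/np.tan(np.radians(d["fov_y"])/2)
    M=np.array(d["world_to_cam"]); R,t=M[:3,:3],M[:3,3]
    p=np.array([(u-d["cx"])/f,-(v-d["cy"])/f,-1.]); 
    return -R.T@t, R.T@p
def onz(d,u,v,z):
    o,r=ray(d,u,v); return o+r*(z-o[2])/r[2]
def proj(d,p):
    h=d["frame"].shape[0]; f=h/2/np.tan(np.radians(d["fov_y"])/2)
    M=np.array(d["world_to_cam"]); c=M[:3,:3]@np.array(p)+M[:3,3]
    return d["cx"]+f*c[0]/-c[2], d["cy"]-f*c[1]/-c[2]
def save(d,n): cv2.imwrite("pics/"+n,d["frame"][:,:,::-1])
E
ls; python3 - <<'E'
from h import *
import pickle
for n in ["scene","top"]:
    d=cam(n); save(d,n+"1.png"); pickle.dump(d,open(n+"1.pkl","wb"))
    print(n,d.keys(),d["fov_y"],d["cx"],d["cy"],ray(d,280,210)[0])
print(observe())
E
```

```text
h.py
pics
scene dict_keys(['frame', 'fov_y', 'cx', 'cy', 'world_to_cam']) 52.942882222671706 277.92185165500126 213.7957564720841 [ 1.45947951 -0.01703229  0.74026326]
top dict_keys(['frame', 'fov_y', 'cx', 'cy', 'world_to_cam']) 46.07313342258608 279.9224065399089 195.31881734147902 [ 0.3102116  -0.00133674  1.20811014]
{'time_s': 0.1, 'q': array([-8.51574648e+01,  2.18366093e+01,  7.43765598e+01,  8.69747241e-05,
        8.38592564e+01, -1.23359232e+01]), 'qvel': array([ 0.04981479, -0.17171285, -0.08335843,  0.16848948, -0.10684146,
       -0.02610158]), 'joint_efforts': array([ 4.02537888e-03, -4.49215472e+01, -2.31655777e+01, -6.61845661e-05,
        3.64598534e-03,  4.09833405e-06]), 'position': array([ 0.16241863, -0.52522827,  0.24480106]), 'tool_rot': array([[ 2.95348649e-01, -9.55389535e-01, -1.05205243e-04],
       [-9.55388743e-01, -2.95348543e-01,  1.25967807e-03],
       [-1.23455547e-03, -2.71532313e-04, -9.99999201e-01]]), 'ft_force': array([ 0.78074714, -0.47467372,  0.1766788 ]), 'wrist_torque': array([-0.03676151,  0.03620483, -0.02356171]), 'grip_width': 0.08547713659819216}
```

View pics/top1.png

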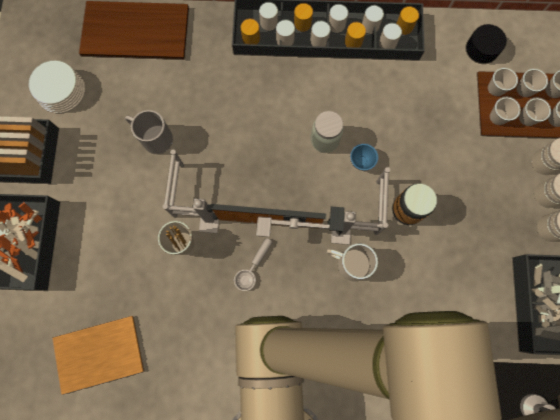

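View pics/scene1.png

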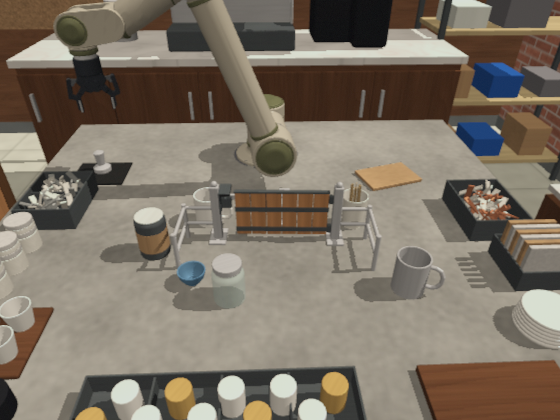

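The top view shows the hinge post at about (207,213), the latch post at about (340,218), the pad at about (264,227), the mug at (357,262), the spoon at (250,270) and the cup at (176,237). I'll enlarge both views.

```bash
python3 - <<'E'
import pickle,cv2,numpy as np
t=pickle.load(open("top1.pkl","rb"))["frame"][:,:,::-1]; s=pickle.load(open("scene1.pkl","rb"))["frame"][:,:,::-1]
a=cv2.resize(t[140:300,150:420],None,fx=2.9,fy=2.9,interpolation=cv2.INTER_CUBIC)
cv2.imwrite("pics/t2.png",a[:464])
cv2.imwrite("pics/s2.png",cv2.resize(s[170:260,160:400],None,fx=3.3,fy=3.3,interpolation=cv2.INTER_CUBIC))
E
```

```text
(no output)
```

View pics/t2.png

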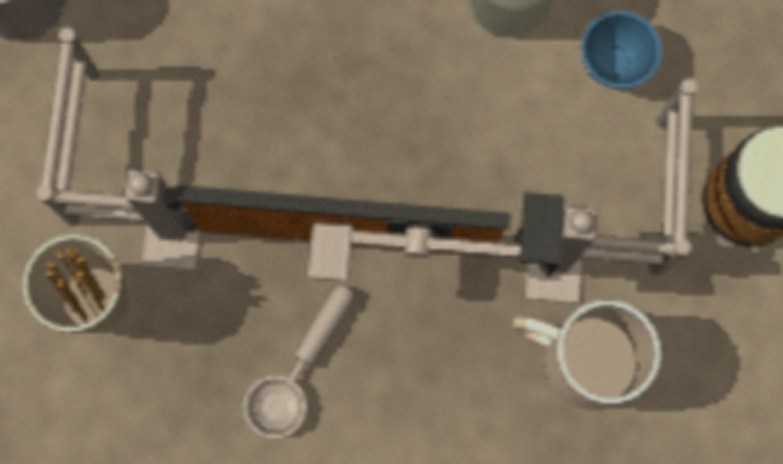

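View pics/s2.png

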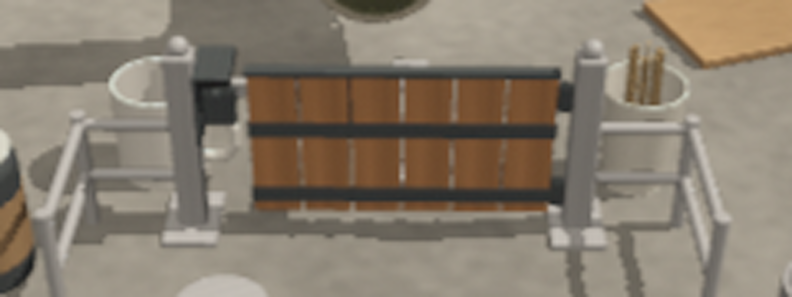

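```bash
cat > m.py <<'E'
from h import *
import pickle
d=pickle.load(open("top1.pkl","rb"));s=pickle.load(open("scene1.pkl","rb"))
c=lambda u,v:(150+u/2.9-.3,140+v/2.9-.3)
H=onz(d,*c(140,180),.176);L=onz(d,*c(580,219),.176);P=onz(d,*c(330,251),.133)
print(H,L,np.linalg.norm(H-L),P)
y=(H-L)/np.linalg.norm(H-L); x=np.array([y[1],-y[0],0]); 
O=L+y*.178; O[2]=0; O2=H-y*.148
print("x",x,"y",y,"O",O,O2,"yaw",np.degrees(np.arctan2(x[1],x[0])))
O=(O+O2)/2; O[2]=0
W=lambda a,b,z:O+a*x+b*y+np.array([0,0,z])
print("pad pred",W(-.031,.006,.133),"hinge",W(0,.13,0))
for p in [(0,.148,.183),(0,-.178,.183),(0,-.127,.155),(0,.125,.155)]:
    u,v=proj(s,W(*p)); u2,v2=proj(d,W(*p)); print(p,"s2",(u-160)*3.3,(v-170)*3.3,"t2",(u2-150)*2.9,(v2-140)*2.9)
for n,u,v,z in [("mug",610,352,.09),("cup",72,283,.09),("spoonA",276,406,.0),("spoonB",345,290,0),("bowl",622,49,.04)]:
    q=onz(d,*c(u,v),z)-O; print(n,q+O,"rail",q@x,q@y)
E
python3 m.py
```

```text
[0.53356294 0.18267015 0.176     ] [ 0.5156625  -0.14203542  0.176     ] 0.3251986138598546 [0.49276953 0.04193107 0.133     ]
x [ 0.99848389 -0.05504464  0.        ] y [0.05504464 0.99848389 0.        ] O [0.52546044 0.03569471 0.        ] [0.52541633 0.03489454 0.176     ] yaw -3.1554202493013914
pad pred [0.49481565 0.04299191 0.133     ] hinge [0.53259419 0.16509753 0.        ]
(0, 0.148, 0.183) s2 590.2546571416311 40.704698241926806 t2 137.0416911356225 177.00889131516584
(0, -0.178, 0.183) s2 172.48210199531846 37.43437559835991 t2 580.9949468392941 216.3464266148453
(0, -0.127, 0.155) s2 239.83486228218194 68.40860890950763 t2 507.75761226406854 217.49589575861287
(0, 0.125, 0.155) s2 558.1098915429361 70.94660594413158 t2 173.4679473489924 187.8373471597198
mug [ 0.42827148 -0.17736786  0.09      ] rail -0.08531366205202219 -0.21768858020034765
cup [0.46747154 0.24536529 0.09      ] rail -0.06944222483889026 0.2065614148936223
spoonA [0.38312445 0.08663639 0.        ] rail -0.144924265831941 0.04343030436416615
spoonB [0.48231384 0.0331214  0.        ] rail -0.04293953493540627 -0.004543704661899231
bowl [ 0.6918114  -0.19599647  0.04      ] rail 0.17885211264891193 -0.22178249335802508
```

The geometry agrees: post spacing measures 325 mm against 326, and the gate corners reproject within 1–2 px in both views. Rail origin is about (0.525, 0.035), yaw -3.15°. Next I shut the gripper and go above the pad.

```bash
python3 -m crank '[0,0,-0.0197,0.0187,0.0316,0,0, 0,0,-0.0197,0.0187,0.0316,0,0, 0,0,-0.0197,0.0187,0.0316,0,0, 0,0,-0.0197,0.0187,0.0316,0,0, 0,0,-0.0197,0.0187,0.0316,0,0, 0,0,-0.0197,0.0187,0.0316,0,0, 0,0,-0.0197,0.0187,0.0316,0,0, 0,0,-0.0197,0.0187,0.0316,0,0, 0,0,-0.0197,0.0187,0.0316,0,0, 0,0,-0.0197,0.0187,0.0316,0,0, 0,0,-0.0197,0.0187,0.0316,0,0, 0,0,-0.0197,0.0187,0.0316,0,0, 0,0,-0.0197,0.0187,0.0316,0,0, 0,0,-0.0197,0.0187,0.0316,0,0, 0,0,-0.0197,0.0187,0.0316,0,0, 0,0,-0.0197,0.0187,0.0316,0,0, 0,0,-0.0197,0.0187,0.0316,0,0, 0,0,-0.0197,0.0187,0.0316,0,0, 0,0,0,0,0,0,0, 0,0,0,0,0,0,0]'
cat > st.py <<'E'
from h import *
import sys
s=observe(); R=np.array(s["tool_rot"]); p=np.array(s["position"])
O=np.array([.5254,.0353,0]); a=np.radians(-3.155); x=np.array([np.cos(a),np.sin(a),0]); y=np.array([-x[1],x[0],0])
print("t",round(s["time_s"],2),"p",p.round(4),"rail",round((p-O)@x,4),round((p-O)@y,4),"yaw",np.degrees(np.arctan2(R[1,0],R[0,0])).round(2),"tilt",R[:,2].round(3),"F",s["ft_force"].round(2),"w",round(s["grip_width"],4))
E
python3 st.py; python3 - <<'E'
from h import *
d=cam("wrist"); save(d,"w1.png"); print(ray(d,280,210), proj(d,[.4948,.0430,.133]))
E
```

```text
time_s: 2.1
position: [0.4989, 0.0438, 0.2449]
tool_rot: [[-0.053, -0.999, -0.001], [-0.999, 0.053, -0.0], [0.0, 0.001, -1.0]]
ft_force: [0.2, -0.2, 0.7]
grip_width: -0.0001
t 2.1 p [0.4989 0.0438 0.2449] rail -0.027 0.007 yaw -93.04 tilt [-0.001 -0.    -1.   ] F [ 0.19 -0.22  0.69] w -0.0001
(array([0.57427825, 0.03984244, 0.37389547]), array([-0.29483602,  0.02371634, -0.95529677])) (np.float64(284.5444456526697), np.float64(216.94465684317726))
```

View pics/w1.png

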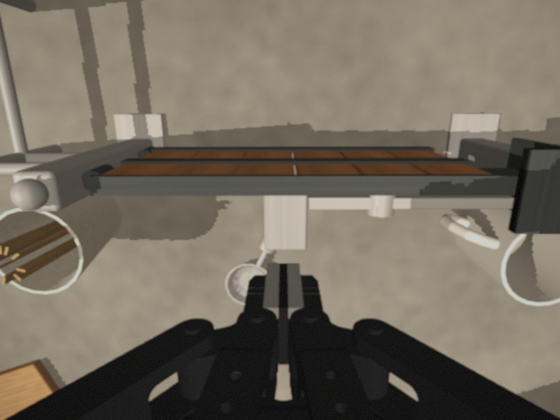

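The wrist view shows the pad at cols 264–307, rows 195–249, with its predicted centre at (284,217). The position is confirmed, so I descend to just above it.

```bash
python3 -m crank '[0,0,0,0,0,-0.015,0, 0,0,0,0,0,-0.02,0, 0,0,0,0,0,-0.02,0, 0,0,0,0,0,-0.02,0, 0,0,0,0,0,-0.01,0, 0,0,0,0,0,-0.003,0, 0,0,0,0,0,-0.003,0, 0,0,0,0,0,0,0, 0,0,0,0,0,0,0]'
python3 st.py
python3 -m crank '[0,0,0,0,0,-0.002,0, 0,0,0,0,0,-0.002,0, 0,0,0,0,0,-0.002,0, 0,0,0,0,0,-0.002,0,0,0,0,0,0,0,0]'; python3 st.py
```

```text
time_s: 3.05
position: [0.4993, 0.0433, 0.1549]
tool_rot: [[-0.055, -0.998, 0.001], [-0.998, 0.055, -0.0], [0.0, -0.001, -1.0]]
ft_force: [-0.1, 0.0, -0.3]
grip_width: -0.0002
t 3.05 p [0.4993 0.0433 0.1549] rail -0.0265 0.0065 yaw -93.14 tilt [ 0.001 -0.    -1.   ] F [-0.14  0.04 -0.34] w -0.0002
time_s: 3.55
position: [0.499, 0.0434, 0.1461]
tool_rot: [[-0.055, -0.999, -0.0], [-0.999, 0.055, 0.0], [-0.0, 0.0, -1.0]]
ft_force: [-0.7, 0.4, -0.2]
grip_width: -0.0002
t 3.55 p [0.499  0.0434 0.1461] rail -0.0268 0.0067 yaw -93.14 tilt [-0.  0. -1.] F [-0.66  0.42 -0.19] w -0.0002
```

```bash
python3 -m crank '[0,0,0,0,0,-0.001,0,0,0,0,0,0,-0.001,0,0,0,0,0,0,0,0]'; python3 st.py
python3 -m crank '[0,0,0,0,0,-0.001,0,0,0,0,0,0,-0.001,0,0,0,0,0,0,0,0]'; python3 st.py
```

```text
time_s: 3.85
position: [0.499, 0.0434, 0.1443]
tool_rot: [[-0.055, -0.999, 0.0], [-0.999, 0.055, 0.0], [-0.0, -0.0, -1.0]]
ft_force: [-0.3, 0.8, 0.8]
grip_width: 0.0
t 3.85 p [0.499  0.0434 0.1443] rail -0.0268 0.0066 yaw -93.14 tilt [ 0.  0. -1.] F [-0.33  0.79  0.77] w 0.0
time_s: 4.15
position: [0.4991, 0.0433, 0.1422]
tool_rot: [[-0.055, -0.998, 0.0], [-0.998, 0.055, -0.0], [0.0, -0.0, -1.0]]
ft_force: [-0.3, 0.2, 1.5]
grip_width: -0.0002
t 4.15 p [0.4991 0.0433 0.1422] rail -0.0267 0.0066 yaw -93.14 tilt [ 0. -0. -1.] F [-0.3   0.23  1.53] w -0.0002
```

```bash
python3 -m crank '[0,0,0,0,0,-0.001,0,0,0,0,0,0,0,0]'; python3 st.py
 python3 -m crank '[0,0,0,0,0,-0.001,0,0,0,0,0,0,0,0]'; python3 st.py
```

```text
time_s: 4.35
position: [0.499, 0.0433, 0.1412]
tool_rot: [[-0.055, -0.999, -0.0], [-0.999, 0.055, -0.0], [0.0, 0.0, -1.0]]
ft_force: [-0.9, 0.9, -0.2]
grip_width: 0.0003
t 4.35 p [0.499  0.0433 0.1412] rail -0.0268 0.0066 yaw -93.14 tilt [-0. -0. -1.] F [-0.85  0.89 -0.18] w 0.0003
time_s: 4.55
position: [0.499, 0.0433, 0.1402]
tool_rot: [[-0.055, -0.998, -0.0], [-0.998, 0.055, 0.0], [0.0, 0.0, -1.0]]
ft_force: [0.4, 0.8, 0.9]
grip_width: 0.0004
t 4.55 p [0.499  0.0433 0.1402] rail -0.0268 0.0066 yaw -93.14 tilt [-0.  0. -1.] F [0.43 0.76 0.86] w 0.0004
```

```bash
cat > g.py <<'E'
import sys; from st import s,p
sys.exit(s["ft_force"][2]>3.2)
E
python3 -m crank '[0,0,0,0,0,-0.001,0]' >/dev/null; python3 g.py && python3 -m crank '[0,0,0,0,0,-0.001,0]' >/dev/null; python3 g.py && python3 -m crank '[0,0,0,0,0,-0.001,0]'>/dev/null; python3 g.py && python3 -m crank '[0,0,0,0,0,-0.001,0]'>/dev/null; python3 g.py && python3 -m crank '[0,0,0,0,0,-0.001,0]'>/dev/null; python3 g.py && python3 -m crank '[0,0,0,0,0,-0.001,0]'>/dev/null; python3 g.py
```

```text
t 4.65 p [0.499  0.0433 0.1393] rail -0.0268 0.0066 yaw -93.14 tilt [ 0. -0. -1.] F [-0.62  0.93  1.9 ] w -0.0002
t 4.65 p [0.499  0.0433 0.1393] rail -0.0268 0.0066 yaw -93.14 tilt [ 0. -0. -1.] F [-0.62  0.93  1.9 ] w -0.0002
t 4.65 p [0.499  0.0433 0.1393] rail -0.0268 0.0066 yaw -93.14 tilt [ 0. -0. -1.] F [-0.62  0.93  1.9 ] w -0.0002
t 4.65 p [0.499  0.0433 0.1393] rail -0.0268 0.0066 yaw -93.14 tilt [ 0. -0. -1.] F [-0.62  0.93  1.9 ] w -0.0002
t 4.65 p [0.499  0.0433 0.1393] rail -0.0268 0.0066 yaw -93.14 tilt [ 0. -0. -1.] F [-0.62  0.93  1.9 ] w -0.0002
t 4.65 p [0.499  0.0433 0.1393] rail -0.0268 0.0066 yaw -93.14 tilt [ 0. -0. -1.] F [-0.62  0.93  1.9 ] w -0.0002False
False
False
False
False
False
```

```bash
sed -i 's/sys.exit(\(.*\))/sys.exit(int(\1))/' g.py
python3 -m crank '[0,0,0,0,0,-0.001,0]' >/dev/null; python3 g.py && python3 -m crank '[0,0,0,0,0,-0.001,0]' >/dev/null && python3 g.py && python3 -m crank '[0,0,0,0,0,-0.001,0]'>/dev/null && python3 g.py && python3 -m crank '[0,0,0,0,0,-0.001,0]'>/dev/null && python3 g.py && python3 -m crank '[0,0,0,0,0,-0.001,0]'>/dev/null && python3 g.py && python3 -m crank '[0,0,0,0,0,-0.001,0]'>/dev/null && python3 g.py
```

```text
t 4.75 p [0.499  0.0433 0.1383] rail -0.0268 0.0066 yaw -93.14 tilt [ 0. -0. -1.] F [-0.58  1.14  0.65] w -0.0001
t 4.85 p [0.499  0.0433 0.1372] rail -0.0268 0.0066 yaw -93.14 tilt [ 0. -0. -1.] F [0.63 0.81 1.53] w -0.0002
t 4.95 p [0.499  0.0433 0.1362] rail -0.0268 0.0065 yaw -93.14 tilt [-0. -0. -1.] F [ 0.19 -0.22  2.28] w -0.0
t 5.05 p [0.499  0.0433 0.1352] rail -0.0268 0.0065 yaw -93.14 tilt [-0. -0. -1.] F [-0.55  0.31  1.87] w -0.0002
t 5.15 p [0.499  0.0433 0.1342] rail -0.0268 0.0065 yaw -93.14 tilt [-0. -0. -1.] F [ 0.15 -0.94  2.4 ] w 0.0
t 5.25 p [0.4992 0.0432 0.1336] rail -0.0266 0.0064 yaw -93.14 tilt [ 0.001 -0.    -1.   ] F [-1.52 -1.08 10.3 ] w -0.0
```

There's a firm stop at TCP z ≈ 0.1338 (10 N, below the 16 N limit). I back off a hair so the bar isn't jammed on the strap.

```bash
python3 -m crank '[0,0,0,0,0,0.0007,0,0,0,0,0,0,0,0]' >/dev/null; python3 st.py;  python3 -m crank '[0,0,0,0,0,0,0]' >/dev/null; python3 st.py
```

```text
t 5.45 p [0.4991 0.0433 0.1341] rail -0.0267 0.0065 yaw -93.14 tilt [ 0. -0. -1.] F [ 0.52 -1.1   1.72] w 0.0001
t 5.55 p [0.4991 0.0433 0.1341] rail -0.0267 0.0065 yaw -93.14 tilt [ 0. -0. -1.] F [-2.11 -0.16  2.85] w -0.0
```

```bash
cat > gx.py <<'E'
import sys; from st import s,p
F=s["ft_force"]; sys.exit(int(np_h:=(F[0]**2+F[1]**2)**.5>5 or F[2]>5 ))
E
python3 -m crank '[0,0,0,0.002,-0.0001,0,0,0,0,0,0.002,-0.0001,0,0]' >/dev/null; python3 gx.py && python3 -m crank '[0,0,0,0.002,-0.0001,0,0]' >/dev/null && python3 gx.py && python3 -m crank '[0,0,0,0.002,-0.0001,0,0]'>/dev/null && python3 gx.py && python3 -m crank '[0,0,0,0.001,-0.0001,0,0]'>/dev/null && python3 gx.py && python3 -m crank '[0,0,0,0.001,-0.0001,0,0]'>/dev/null && python3 gx.py && python3 -m crank '[0,0,0,0.001,0,0,0]'>/dev/null && python3 gx.py && python3 -m crank '[0,0,0,0.001,0,0,0]'>/dev/null && python3 gx.py && python3 -m crank '[0,0,0,0.001,0,0,0]'>/dev/null && python3 gx.py
```

```text
t 5.75 p [0.5027 0.0433 0.1339] rail -0.0231 0.0068 yaw -93.14 tilt [-0.001  0.    -1.   ] F [-2.21  1.43  4.01] w 0.0001
t 5.85 p [0.5049 0.0432 0.1339] rail -0.0209 0.0068 yaw -93.14 tilt [-0.001  0.    -1.   ] F [-3.06  1.42  4.9 ] w 0.0001
t 5.95 p [0.5069 0.0431 0.1339] rail -0.0189 0.0067 yaw -93.13 tilt [-0.001  0.    -1.   ] F [-3.55  0.38  4.03] w -0.0003
t 6.05 p [0.508  0.0429 0.134 ] rail -0.0178 0.0066 yaw -93.13 tilt [-0.  0. -1.] F [-3.84  0.67  4.17] w 0.0001
t 6.15 p [0.5089 0.0428 0.1339] rail -0.0169 0.0066 yaw -93.13 tilt [-0.001  0.    -1.   ] F [-4.07  2.18  3.05] w 0.0002
t 6.25 p [0.51   0.0428 0.1339] rail -0.0158 0.0066 yaw -93.13 tilt [-0.  0. -1.] F [-3.28  1.46  4.76] w 0.0001
t 6.35 p [0.511  0.0427 0.134 ] rail -0.0147 0.0066 yaw -93.14 tilt [-0. -0. -1.] F [-3.08 -0.48  3.52] w 0.0
t 6.45 p [0.5121 0.0427 0.1339] rail -0.0137 0.0066 yaw -93.14 tilt [-0. -0. -1.] F [-3.39  0.25  2.69] w -0.0
```

```bash
cat > look.py <<'E'
from h import *
import sys
t=cam("top");s=cam("scene")
a=cv2.resize(t["frame"][130:270,150:420],(783,406),interpolation=cv2.INTER_CUBIC)
w=cam("wrist")["frame"]
b=cv2.resize(s["frame"][170:250,160:400],(522,174),interpolation=cv2.INTER_CUBIC)
c=cv2.resize(w,(232,174))
cv2.imwrite("pics/"+sys.argv[1],np.vstack([a,np.hstack([b,c,np.zeros((174,29,3),np.uint8)])])[:,:,::-1])
E
python3 look.py k1.png
```

```text
(no output)
```

View pics/k1.png

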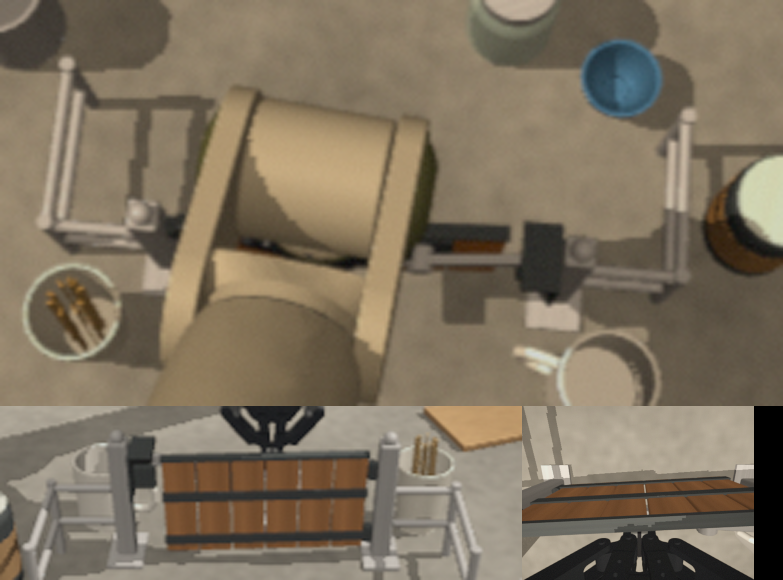

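The top crop shows the gate's free edge about 13 crop px past its shut line (≈10 mm, θ≈0.04). The gate is opening, the bar is out of the catch, and all bystanders are in place. Next I work out the arc.

```bash
cat > arc.py <<'E'
import numpy as np
def P(t,d=-.018,r=.124):
    a=np.radians(-3.155); f=lambda t:np.array([[np.cos(t),-np.sin(t)],[np.sin(t),np.cos(t)]])
    return np.array([.5254,.0353])+f(a)@(np.array([0,.13])+f(t)@np.array([d,-r]))
if __name__=="__main__":
    for t in np.arange(.04,1.5,.12): print(round(t,2),"P",P(t).round(4),"per .03 row mm",((P(t+.12)-P(t))/4*1000).round(2))
E
python3 arc.py; python3 st.py
```

```text
0.04 P [0.5127 0.0414] per .03 row mm [ 3.74 -0.37]
0.16 P [0.5276 0.0399] per .03 row mm [3.76 0.08]
0.28 P [0.5427 0.0402] per .03 row mm [3.72 0.53]
0.4 P [0.5575 0.0423] per .03 row mm [3.63 0.97]
0.52 P [0.5721 0.0462] per .03 row mm [3.49 1.4 ]
0.64 P [0.586  0.0518] per .03 row mm [3.3 1.8]
0.76 P [0.5992 0.059 ] per .03 row mm [3.06 2.19]
0.88 P [0.6114 0.0677] per .03 row mm [2.77 2.54]
1.0 P [0.6225 0.0779] per .03 row mm [2.45 2.85]
1.12 P [0.6323 0.0893] per .03 row mm [2.09 3.12]
1.24 P [0.6407 0.1018] per .03 row mm [1.7  3.35]
1.36 P [0.6475 0.1152] per .03 row mm [1.29 3.53]
1.48 P [0.6526 0.1293] per .03 row mm [0.86 3.66]
t 6.6 p [0.5123 0.0426 0.134 ] rail -0.0135 0.0066 yaw -93.14 tilt [ 0.001 -0.    -1.   ] F [-1.78  0.38  2.45] w 0.0002
```

```bash
sed -i 's/>5 or F\[2\]>5/>7 or F[2]>7/' gx.py; python3 -m crank '[0,0,0.03,0.0037,-0.0005,0,0,0,0,0.03,0.0037,-0.0005,0,0]' >/dev/null; python3 gx.py && python3 -m crank '[0,0,0.04,0.0037,-0.0005,0,0,0,0,0.04,0.0037,-0.0005,0,0]' >/dev/null && python3 gx.py && python3 -m crank '[0,0,0.03,0.0038,0.0001,0,0,0,0,0.03,0.0038,0.0001,0,0]' >/dev/null && python3 gx.py && python3 -m crank '[0,0,0.03,0.0038,0.0001,0,0,0,0,0.03,0.0038,0.0001,0,0]' >/dev/null && python3 gx.py
```

```text
t 6.8 p [0.5197 0.0418 0.134 ] rail -0.0061 0.0062 yaw -89.55 tilt [-0.  0. -1.] F [-3.25  1.49  2.11] w -0.0001
t 7.0 p [0.5274 0.041  0.134 ] rail 0.0017 0.0058 yaw -84.94 tilt [ 0.001  0.001 -1.   ] F [-2.43  0.88  0.74] w -0.0
t 7.2 p [0.535 0.041 0.134] rail 0.0093 0.0062 yaw -81.55 tilt [ 0.  0. -1.] F [-1.49  1.34  1.02] w -0.0001
t 7.4 p [0.5424 0.0412 0.134 ] rail 0.0166 0.0069 yaw -78.1 tilt [ 0.  0. -1.] F [-1.45  1.44  1.59] w 0.0001
```

```bash
python3 -m crank '[0,0,0.03,0.0037,0.0005,0,0,0,0,0.03,0.0037,0.0005,0,0,0,0,0.03,0.0037,0.0005,0,0,0,0,0.03,0.0037,0.0005,0,0,0,0,0.03,0.0036,0.001,0,0,0,0,0.03,0.0036,0.001,0,0,0,0,0.03,0.0036,0.001,0,0,0,0,0.03,0.0036,0.001,0,0]' >/dev/null; python3 gx.py && python3 -m crank '[0,0,0.03,0.0035,0.0014,0,0,0,0,0.03,0.0035,0.0014,0,0,0,0,0.03,0.0035,0.0014,0,0,0,0,0.03,0.0035,0.0014,0,0,0,0,0.03,0.0033,0.0018,0,0,0,0,0.03,0.0033,0.0018,0,0,0,0,0.03,0.0033,0.0018,0,0,0,0,0.03,0.0033,0.0018,0,0]' >/dev/null && python3 gx.py && python3 look.py k2.png
```

```text
t 8.2 p [0.5715 0.0473 0.134 ] rail 0.0453 0.0145 yaw -64.35 tilt [-0.  0. -1.] F [-1.65  0.84  0.75] w 0.0001
t 9.0 p [0.5987 0.0601 0.134 ] rail 0.0718 0.0288 yaw -50.59 tilt [-0.  0. -1.] F [-2.13  0.48  0.65] w -0.0003
```

View pics/k2.png

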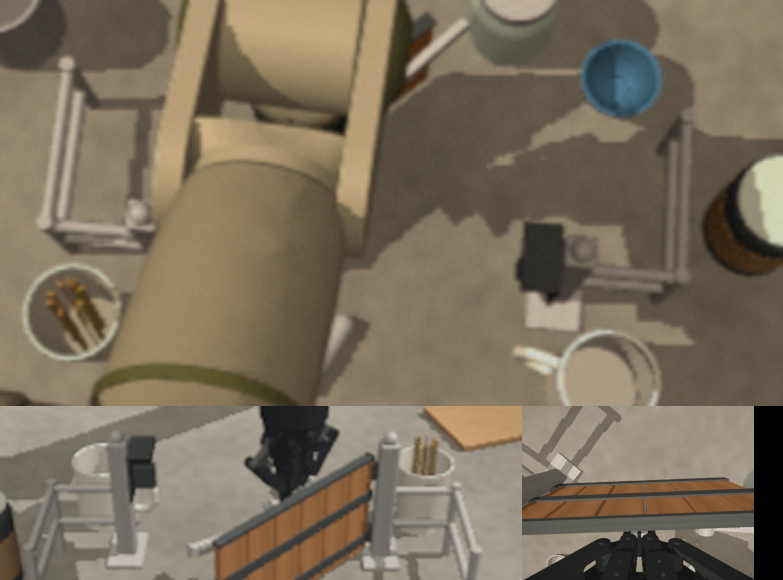

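The gate is following (θ≈0.75) with the bar still raised at its free end. In the crop the bar tip at (468,22) lies near the jar's edge, so I check that clearance before going on.

```bash
python3 - <<'E'
from h import *
import pickle
d=pickle.load(open("top1.pkl","rb"))
q=onz(d,328,122.5,.11); print(q, "hinge dist",np.linalg.norm(q[:2]-[.5326,.1651]))
print("dist to jar centre needed", .038+np.hypot(.280,.014))
E
```

```text
[ 0.75050072 -0.09907576  0.11      ] hinge dist 0.34244642925047886
dist to jar centre needed 0.318349781523011
```

The jar clears the bar tip by about 24 mm, so I continue to about a right angle.

```bash
python3 -m crank '[0,0,0.03,0.0031,0.0022,0,0,0,0,0.03,0.0031,0.0022,0,0,0,0,0.03,0.0031,0.0022,0,0,0,0,0.03,0.0031,0.0022,0,0,0,0,0.03,0.0028,0.0025,0,0,0,0,0.03,0.0028,0.0025,0,0,0,0,0.03,0.0028,0.0025,0,0,0,0,0.03,0.0028,0.0025,0,0]' >/dev/null; python3 gx.py && python3 -m crank '[0,0,0.03,0.0025,0.0028,0,0,0,0,0.03,0.0025,0.0028,0,0,0,0,0.03,0.0025,0.0028,0,0,0,0,0.03,0.0025,0.0028,0,0,0,0,0.03,0.0021,0.0031,0,0,0,0,0.03,0.0021,0.0031,0,0,0,0,0.03,0.0021,0.0031,0,0,0,0,0.03,0.0021,0.0031,0,0]' >/dev/null && python3 gx.py && python3 -m crank '[0,0,0.03,0.0017,0.0034,0,0,0,0,0.03,0.0017,0.0034,0,0,0,0,0.03,0.0017,0.0034,0,0,0,0,0.03,0.0017,0.0034,0,0,0,0,0.03,0.0013,0.0035,0,0,0,0,0.03,0.0013,0.0035,0,0,0,0,0.03,0.0013,0.0035,0,0,0,0,0.03,0.0013,0.0035,0,0]' >/dev/null && python3 gx.py && python3 -m crank '[0,0,0.03,0.0009,0.0037,0,0,0,0,0.02,0.0006,0.0025,0,0,0,0,0.01,0.0003,0.0013,0,0,0,0,0,0,0,0,0]' > /dev/null && python3 gx.py; python3 - <<'E'
from arc import P
for t in (1.5,1.54,1.57):print(t,P(t))
E
```

```text
t 9.95 p [0.6221 0.0791 0.1339] rail 0.0942 0.049 yaw -36.84 tilt [-0.  0. -1.] F [-2.51  0.71  1.54] w 0.0001
t 10.75 p [0.6406 0.1026 0.134 ] rail 0.1113 0.0735 yaw -23.09 tilt [-0. -0. -1.] F [-1.92 -0.24  1.  ] w 0.0001
t 11.55 p [0.6525 0.1302 0.1341] rail 0.1217 0.1018 yaw -9.35 tilt [-0.  0. -1.] F [-1.53 -1.06  1.31] w 0.0002
t 11.95 p [0.6543 0.1378 0.1341] rail 0.1231 0.1094 yaw -6.02 tilt [ 0.  0. -1.] F [-0.33  0.52  2.46] w 0.0
1.5 [0.65331447 0.13167969]
1.54 [0.65455445 0.13653552]
1.57 [0.65535645 0.14020782]
```

```bash
python3 look.py k3.png
```

```text
(no output)
```

View pics/k3.png

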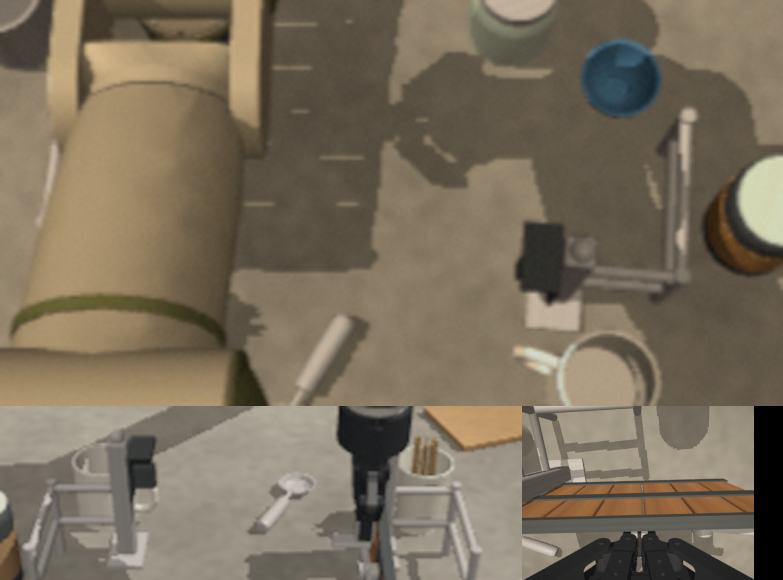

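The gate is at roughly a right angle and the bystanders stand where they were. Now I ease up vertically so the lever follows the finger back to rest.

```bash
python3 -m crank '[0,0,0,0,-0.0005,0.002,0,0,0,0,0,-0.0005,0.002,0,0,0,0,0,0,0.002,0,0,0,0,0,0,0.002,0,0,0,0,0,0,0.002,0,0,0,0,0,0,0.002,0,0,0,0,0,0,0.002,0,0,0,0,0,0,0.002,0,0,0,0,0,0,0.002,0,0,0,0,0,0,0.002,0,0,0,0,0,0,0.005,0,0,0,0,0,0,0.01,0,0,0,0,0,0,0.02,0,0,0,0,0,0,0.03,0,0,0,0,0,0,0.03,0,0,0,0,0,0,0.02,0]' && python3 st.py
python3 -m crank '[0,0,0,-0.01,-0.02,0.01,0,0,0,0,-0.02,-0.035,0.01,0,0,0,0,-0.025,-0.04,0,0,0,0,0,-0.025,-0.04,0,0,0,0,0,-0.025,-0.04,0,0,0,0,0,-0.025,-0.04,0,0,0,0,0,-0.025,-0.04,0,0,0,0,0,-0.025,-0.04,0,0,0,0,0,-0.025,-0.04,0,0,0,0,0,-0.025,-0.04,0,0,0,0,0,-0.02,-0.04,0,0,0,0,0,-0.01,-0.02,0,0,0,0,0,0,0,0,0,0,0,0,0,0,0,0]' && python3 - <<'E'
from h import *
import pickle
for n in ("top","scene"):
    d=cam(n); pickle.dump(d,open(n+"2.pkl","wb"))
    globals()[n]=d["frame"]
a=cv2.resize(top[50:290,110:430],(800,600),interpolation=cv2.INTER_CUBIC)
save({"frame":a},"e1.png")
save({"frame":cv2.resize(scene[160:310,140:420],(784,420),interpolation=cv2.INTER_CUBIC)},"e2.png")
E
```

```text
time_s: 13.7
position: [0.6544, 0.1365, 0.2724]
tool_rot: [[0.994, -0.105, 0.004], [-0.105, -0.994, 0.0], [0.004, -0.0, -1.0]]
ft_force: [0.6, 0.4, -0.3]
grip_width: -0.0001
t 13.7 p [0.6544 0.1365 0.2724] rail 0.1232 0.1081 yaw -6.05 tilt [ 0.004  0.    -1.   ] F [ 0.64  0.45 -0.34] w -0.0001
time_s: 15.1
position: [0.3943, -0.2984, 0.2896]
tool_rot: [[0.994, -0.106, 0.001], [-0.106, -0.994, -0.0], [0.001, 0.0, -1.0]]
ft_force: [0.4, 0.5, -0.3]
grip_width: 0.0002
```

View pics/e1.png

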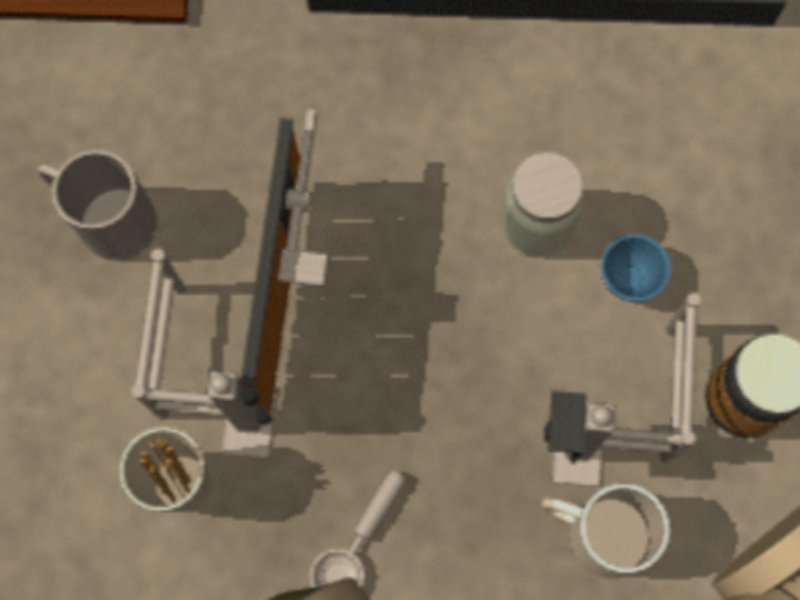

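View pics/e2.png

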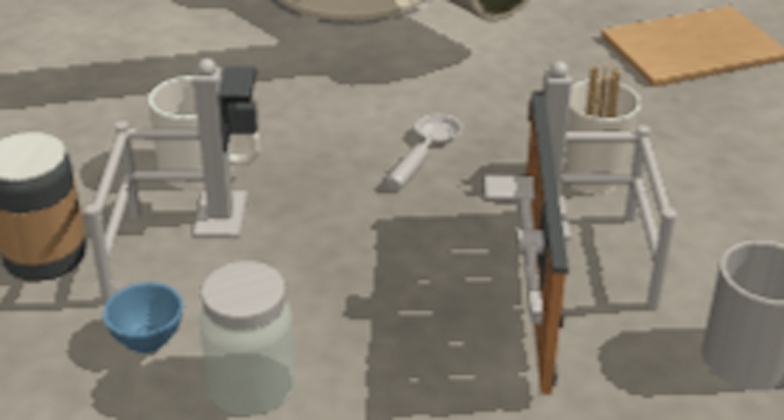

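```bash
python3 - <<'E'
from h import *
import pickle
d=pickle.load(open("top2.pkl","rb"));s=pickle.load(open("scene2.pkl","rb"));d1=pickle.load(open("top1.pkl","rb"))
c=lambda u,v:(110+u/2.5-.3,50+v/2.5-.3)
E=onz(d,*c(285,123),.155)[:2]; h=np.array([.5326,.1651]); v=E-h
a=np.radians(-3.155); th=np.arctan2(v[1],v[0])-(a-np.pi/2); print("gate angle",th,"len",np.linalg.norm(v))
t=th+a
W=lambda x,y,z:np.r_[h+[x*np.cos(t)-y*np.sin(t),x*np.sin(t)+y*np.cos(t)],z]
for L in (0,.15,.3):
    k=.066; b=W(-.012,-.19-.09*np.cos(L),.125+.09*np.sin(L)); p=W(-.031,-.19+.066*np.cos(L),.133-.066*np.sin(L))
    for n,q in (("bar tip",b),("pad",p)):
        u,w=proj(d,q);u2,w2=proj(s,q);print(L,n,"e1",((u-110)*2.5,(w-50)*2.5),"e2",((u2-140)*2.8,(w2-160)*2.8))
df=cv2.absdiff(d["frame"],d1["frame"]).max(2)
for n,(u,v) in dict(mug=(357,262),spoon=(264,245),cup=(176,237),jar=(328,126),bowl=(364,157),tin=(416,200),jug=(148,126)).items():
    print(n,int(np.median(df[v-10:v+10,u-10:u+10])),int(np.percentile(df[v-10:v+10,u-10:u+10],95)))
E
python3 st.py
```

```text
gate angle 1.5458510686064855 len 0.24998817324661496
0 bar tip e1 (np.float64(304.77672046324005), np.float64(107.69216541767892)) e2 (np.float64(541.1386512705112), np.float64(319.22627729822466))
0 pad e1 (np.float64(301.1093247869121), np.float64(263.35357348735647)) e2 (np.float64(506.54985459441235), np.float64(186.05174332808468))
0.15 bar tip e1 (np.float64(303.26292318549605), np.float64(102.4915465946566)) e2 (np.float64(542.4526428748658), np.float64(305.0518972799336))
0.15 pad e1 (np.float64(302.2713332876404), np.float64(265.89895913927194)) e2 (np.float64(505.8865633478442), np.float64(195.72639430579267))
0.3 bar tip e1 (np.float64(301.44832713691585), np.float64(99.29312622379439)) e2 (np.float64(543.5561494067285), np.float64(289.1525162025776))
0.3 pad e1 (np.float64(303.60764966668376), np.float64(266.82947389800427)) e2 (np.float64(505.3254448055215), np.float64(206.14007219193232))
mug 4 6
spoon 3 13
cup 3 5
jar 4 6
bowl 3 5
tin 5 7
jug 3 5
t 15.2 p [ 0.3947 -0.2976  0.2894] rail -0.1122 -0.3396 yaw -5.98 tilt [ 0. -0. -1.] F [0.93 0.07 0.15] w -0.0001
```

```bash
python3 -c "
from rig import *
print(close_job())"
```

```text
the job is handed in; nothing more can be done
None
```

The gate is standing open at about 1.55 rad (89°) with the latch bar back level, and the job was handed in at about 15 s of the 48 s allowed.

- **Latch:** I pressed the pad down in 1 mm steps until the firm stop. The reading there peaked at about 10 N, below the 16 N pad limit. I then backed off 0.7 mm and held the lever there.
- **Gate:** I pushed it slowly along its arc, with readings no higher than about 5 N, to about a right angle. I then lifted straight up so the lever followed the finger back to rest, and moved the arm clear.
- **Last checks:** The pad and bar tip in the final pictures fit the lever at 0 to within about 9 enlarged-image pixels, much closer in the clearer view. All seven bystanders showed no shift between the first and last top views; the spoon's patch changed slightly more than the others, which I take to be shadow. The robot was touching nothing.
- **Disagreements:** The free edge measured 250 mm from the hinge axis instead of 257 mm. The readings are noisy by about 0.7 N and were taken only every one to eight rows, so the peaks could be slightly higher.

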